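# Space and press the loose worktop tile

### The job

Next to the sink a strip of three tiles is being laid, and its blue middle tile still stands proud of its white neighbours. Take the 14 mm spacer (the middle thickness of the three orange ones), slide it upright all the way down into the gap beside the blue tile that is wide enough for it, within the length of the gap, and let go of it; only then press the blue tile down near its middle with the fingertips until it is flush with its neighbours. Finish while still holding it pressed flush, spacer in place, without knocking the other spacers, the soap dispenser, the mug or the brush.

Things in the scene. Friction and masses are not known exactly. Their poses are not given: they have to be found in the camera images.
- bed: fixed dark steel bed plate of the tile strip, 140 mm (own x) x 290 mm (own y, along the row) x 8 mm thick, lying on the worktop. Origin: centre of its underside; z up. Its top, 8 mm up, is the floor of both gaps. The row of tiles on it runs along its y: a white tile, the blue tile in the middle, a white tile
- tile_top (a point): centre of the upper face of the blue middle tile, which is 120 mm (x) x 100 mm (y) x 12 mm thick; axes as the bed's; it moves with the tile. The tile only moves straight up and down over the bed's centre on a springy pad: its upper face is 28 mm above the worktop when free and 22 mm when flush with the white tiles
- tile (a joint): how far the blue tile is pressed down, m: 0 free (6 mm proud), 0.006 fully down against its stop and flush. Springy: it starts to move at about 2 N, needs about 7 N fully down, and rises again when let go
- tile_narrow: white tile fixed on the bed at one end of the row (either end), 120 mm (x) x 60 mm (y) x 14 mm thick, upper face 22 mm above the worktop. Origin: centre of its underside, axes as the bed's; about 97 mm from the blue tile's centre. Between it and the blue tile is the wide gap, 16.5 to 18.5 mm wide, 120 mm long, 14 mm deep from the white faces, 20 mm from the free blue face
- tile_wide: white tile fixed on the bed at the other end of the row, 120 mm (x) x 76 mm (y) x 14 mm thick, upper face 22 mm above the worktop. Origin: centre of its underside, axes as the bed's. The gap between it and the blue tile is only about 9.5 mm wide: too narrow for the 14 mm spacer
- spacer_9: orange plastic spacer block with red grip ridges, standing upright: 50 mm long (own x), 9 mm thick (own y), 60 mm tall (z), lower long edges rounded (radius 2 mm), about 32 g. Origin: centre of its underside. Alike but for thickness: three of them, 9, 14 and 20 mm. This is the thin one: leave it
- spacer_14: orange plastic spacer block with red grip ridges, standing upright: 50 mm long (own x), 14 mm thick (own y), 60 mm tall (z), lower long edges rounded (radius 3 mm), about 50 g. Origin: centre of its underside. Alike but for thickness: three of them, 9, 14 and 20 mm. This is the one to use
- spacer_20: orange plastic spacer block with red grip ridges, standing upright: 50 mm long (own x), 20 mm thick (own y), 60 mm tall (z), lower long edges rounded (radius 3 mm), about 71 g. Origin: centre of its underside. Alike but for thickness: three of them, 9, 14 and 20 mm. This is the thick one, which fits no gap: leave it
- soap: bystander: grey soap dispenser with steel pump, 72 mm across, 167 mm tall, upright. Origin: centre of its underside
- mug: bystander: white mug, 80 mm across, 90 mm tall, handle at its own +y. Origin: centre of its underside
- brush: bystander: flat grouting brush with a wooden handle lying on the worktop along its own x, handle to -x, 200 x 42 x 20 mm. Origin: near its middle, at its underside
Not all that is in view belongs to the job. Leave any grey or pink look-alike of the spacer_14 alone.

How it is judged:
On the way:
1. the 14 mm spacer stands fully down in the wide gap and is let go, the blue tile not yet pressed ((y of spacer_14 in the frame of tile_top between 0.052 and 0.072 m or y of spacer_14 in the frame of tile_top between -0.072 and -0.052 m) and x of spacer_14 in the frame of tile_top between -0.038 and 0.038 m and z of spacer_14 in the frame of bed between 0.004 and 0.0115 m and angle between spacer_14's own z axis and vertical below 0.15 rad and angle between the y axis of spacer_14 and the y axis of tile_top, either way round below 0.2 rad and contact force between the fingers and spacer_14 below 0.3 N and value of joint tile below 0.002 m), for 0.2 s.
At the end, for the whole second after the job is handed in: The 14 mm spacer stands upright (0.15 rad), let go, on the floor of the wide gap (within 3.5 mm), its centre within 38 mm of the gap's middle; the fingers hold the blue tile down with over 3 N, within 35 mm of its middle, to within 1.5 mm of flush (joint above 0.0045) ((y of spacer_14 in the frame of tile_top between 0.052 and 0.072 m or y of spacer_14 in the frame of tile_top between -0.072 and -0.052 m) and x of spacer_14 in the frame of tile_top between -0.038 and 0.038 m and z of spacer_14 in the frame of bed between 0.004 and 0.0115 m and angle between spacer_14's own z axis and vertical below 0.15 rad and angle between the y axis of spacer_14 and the y axis of tile_top, either way round below 0.2 rad and contact force between the fingers and spacer_14 below 0.3 N and linear speed of spacer_14 below 0.05 m/s and value of joint tile above 0.0045 m and contact force between the fingers and tile above 3 N and horizontal distance between the grasp point and tile_top below 0.035 m); the arm keeps its last pose, push and grip.
It fails at once if another spacer, the soap dispenser, the mug or the brush is knocked (moved over 20 mm, or a spacer, the soap or the mug tipped over) (distance of any of spacer_9, spacer_20, soap, mug, brush from where it was at the start of the episode above 0.02 m or angle between any of spacer_9, spacer_20, soap, mug's own z axis and vertical above 0.5 rad).
It also fails if it takes over 54 s, if anything falls off the work surface, if the arm or the gripper's body presses on something with over 40 N, if the wrist force passes 120 N, or if a joint passes its speed limit or range.

### The arm

A 6-joint arm with a two-finger parallel gripper is mounted at the origin on the work surface. World frame = base frame: x ahead of the robot, y to its left, z up, the work surface at z = 0. Lengths are in m, angles in rad, forces in N, time in s.
With the tool pointing down it reaches from about 0.275 to 0.85 m from the base axis. Payload 19 kg.
Tool frame: the origin (TCP) lies at the very end of the fingers, on their centre line; the grasp point (between the pads) lies 19 mm behind it; x points along the fingers, z is the direction in which the jaws open and shut, and the axes are right-handed (so a half turn about x gives the same grasp; the last joint's range is limited). The gripper opens to 85 mm and grips with 20 to 120 N. Pads are 22 mm wide; open, the fingers measure 114 mm over their backs; the gripper's body (76 mm by 85 mm) begins 54 mm behind the grasp point. The pads swing forward as they close: fully open they stand 13 mm farther back than shut.
Start: joints at [1.17, 0.15, 1.437, -0, 1.554, -0.134], TCP at [0.152, 0.555, 0.231] pointing down, gripper open.
Joint ranges: [-2.8, 2.8], [-0.68, 2.1], [0.12, 2.68], [-1.39, 4.53], [0.16, 2.79], [-2.81, 2.81]. Speed limits (rad/s): [1.89, 1.89, 2.22, 3.01, 3.01, 3.01].

### API

Orientations are given as a rotation vector (axis times angle).
In Python, from workcell import get_state, eyes, finish_job gives the robot as it stands.
- The arm moves only by the shell command python3 -m jog 'ROWS' [FORCE]. ROWS is JSON, one flat list of numbers, 5 for each row, row after row: the closure, from -1 (fully open) to 1 (shut), so that 0 is half open, then the shift along the tool's x, y, z in mm, then the turn about the tool's x in degrees. A call has 1 to 5 rows; each row shifts and turns the commanded pose from where the row before left it, along the tool's axes as they then stand; what a row does not reach is not made up. A row lasts 1/10 s, in which the tool goes at most 50 mm and 8.59 degrees, less where a joint would pass 70% of its speed; a pose out of reach is approached as far as the arm can. A call is refused whole if a number of a shift passes 50 or a number of a turn 8.59, either way. A call with a gripper value outside its range is refused whole. The fingers move at their own pace and stop on an object; FORCE is the grip in N (left out, the last holds). Time passes only in rows, so rows that do not move let the fingers close. It gives the time, the measured TCP pose, the force and the opening at its end, in the units of the state.
- get_state(): the state, without advancing time (a new reading comes with each control period).
- eyes.camera(name): name is "side" or "top"; returns the picture (480x640x3 uint8, red, green, blue); there is no depth.
- eyes.get_calibration(name): a dict with "fovy" (degrees; the focal length in pixels is half the picture's height over the tangent of half this angle, whatever the lens; pixels are square), "cx", "cy" (the principal point, pixels), "distortion" ([k1, k2, p1, p2, k3] as OpenCV has them; the pictures are not rectified), "R" (3x3) and "t" (3): a world point X has camera coordinates R X + t. Camera axes: x right, y down, z forward; pixel columns grow to the right and rows downward; lengths in m; the calibration is good to about 2 mm. A picture is of the moment at which its call begins. get_calibration takes no time and is no camera call.
- finish_job(): hands the job in, once; it reports no verdict.
The state is a dict: "time_s": time; "joint_pos": joint angles; "joint_velocities": joint speeds; "tau": joint torques, N m; "tool_pos": TCP position; "eef_rot": TCP orientation; "wrist_force": force on the tool from outside, world axes, zero at the start; "ft_torque": the same for the moment, N m; "finger_gap": opening from 0.0 (shut) to 1.0 (fully open).
Only numpy, scipy, OpenCV 4.12 (cv2) and the standard library are available. Lean on these libraries where they do the work, as an engineer would, in place of code of your own. Each camera call takes 0.05 s, during which the arm holds its last target. There are 200 camera calls.

## Working session

There is one attempt and no reset: what is moved stays moved. The work goes in short steps, Python scripts to look and compute and a shell command to move; the robot and the scene stay as the last step left them, time stands still between calls to the robot, and variables do not carry over. Pictures are saved under pics/ and viewed, about 8 in all and at most 12, crops included, and the job is handed in when it is done.

```bash
mkdir -p pics; ls
python3 - <<'E'
from workcell import get_state, eyes
import cv2
s=get_state()
for k in ('time_s','tool_pos','eef_rot','wrist_force','finger_gap'): print(k,s[k])
for n in ('side','top'):
    cv2.imwrite(f'pics/{n}0.png',eyes.camera(n)[:,:,::-1]); print(n,eyes.get_calibration(n))
E
```

```text
pics
time_s 0.0
tool_pos [0.15153657 0.5544406  0.23069751]
eef_rot [-1.01107588  1.32469636  1.010098  ]
wrist_force [ 0.02379017  0.14811637 -0.45046194]
finger_gap 1.0024006567646322
side {'fovy': 55.50611415281622, 'cx': 313.3821479483057, 'cy': 235.94302350272116, 'distortion': array([-0.00947644,  0.        ,  0.        ,  0.        ,  0.        ]), 'R': array([[-0.97935626, -0.20139082,  0.01740832],
       [-0.12845348,  0.5535363 , -0.8228592 ],
       [ 0.15608015, -0.80810847, -0.5679786 ]]), 't': array([0.5305091 , 0.15179667, 1.01415014])}
top {'fovy': 44.49068057881799, 'cx': 318.42166903664383, 'cy': 239.44216833440007, 'distortion': array([0.04165243, 0.        , 0.        , 0.        , 0.        ]), 'R': array([[ 0.0173855 , -0.99982944, -0.00623234],
       [-0.98406311, -0.01600743, -0.17709761],
       [ 0.17696764,  0.00921195, -0.98417356]]), 't': array([-0.07064294,  0.55909142,  1.3749246 ])}
```

View pics/top0.png

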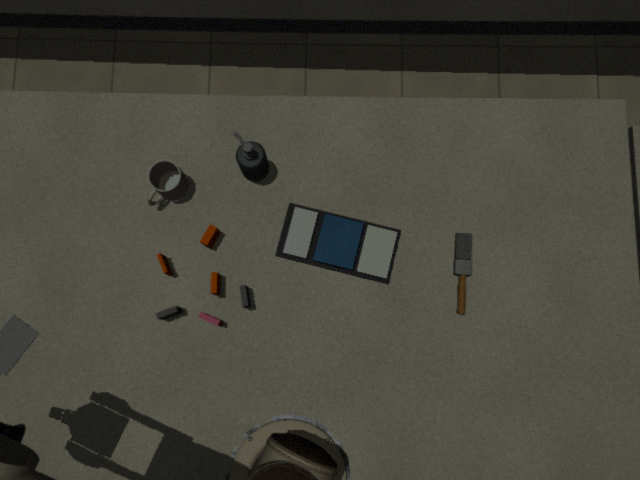

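View pics/side0.png

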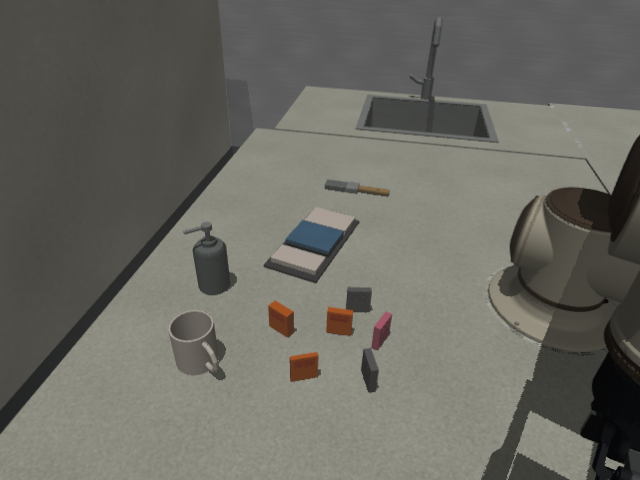

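The top view shows three orange blocks at (210,236), (164,264) and (215,283), plus grey and pink look-alikes. The strip is at about (338,243), and its wide gap looks to be on the left side of the blue tile. Next I'll rectify the images to metric scale so I can compare thicknesses.

```bash
cat > h.py <<'E'
import numpy as np, cv2
from workcell import get_state, eyes
def cam(n):
    c=eyes.get_calibration(n); f=240/np.tan(np.radians(c['fovy']/2))
    return np.array([[f,0,c['cx']],[0,f,c['cy']],[0,0,1]]),c['distortion'],c['R'],c['t']
def proj(n,P):
    K,d,R,t=cam(n); return cv2.projectPoints(np.asarray(P,float).reshape(-1,1,3),cv2.Rodrigues(R)[0],t,K,d)[0][:,0]
def rect(n,img,x0,x1,y0,y1,z,s=1000):
    # rows: x decreasing downward, cols: y decreasing to right ; s px per m
    xs=np.arange(x1,x0,-1/s); ys=np.arange(y1,y0,-1/s)
    X,Y=np.meshgrid(xs,ys,indexing='ij'); p=proj(n,np.stack([X,Y,0*X+z],-1)).reshape(X.shape+(2,)).astype(np.float32)
    return cv2.remap(img,p,None,cv2.INTER_CUBIC)
E
python3 - <<'E'
from h import *
K,d,R,t=cam('top')
def ray(u,v,z):
    a=cv2.undistortPoints(np.array([[[u,v]]],float),K,d)[0,0]; D=R.T@np.array([*a,1]); C=-R.T@t
    return C+D*(z-C[2])/D[2]
for u,v in [(210,236),(164,264),(215,283),(338,243)]: print(u,v,ray(u,v,.06 if u<300 else .028))
top=cv2.imread('pics/top0.png')
b=ray(338,243,.025)
a=ray(195,265,.06)
A=rect('top',top,a[0]-.11,a[0]+.11,a[1]-.13,a[1]+.13,.06,2500)
B=rect('top',top,b[0]-.13,b[0]+.13,b[1]-.17,b[1]+.17,.022,2000)
print(a,b)
A=cv2.convertScaleAbs(A,alpha=1.8);B=cv2.convertScaleAbs(B,alpha=1.8)
cv2.imwrite('pics/A.png',A);cv2.imwrite('pics/B.png',B);print(A.shape,B.shape)
E
```

```text
210 236 [0.56252643 0.20030272 0.06      ]
164 264 [0.49274449 0.30650798 0.06      ]
215 283 [0.4491504  0.18268465 0.06      ]
338 243 [ 0.55598449 -0.10937335  0.028     ]
[0.49149657 0.23252864 0.06      ] [ 0.55650683 -0.10944715  0.025     ]
(550, 650, 3) (520, 680, 3)
```

View pics/A.png

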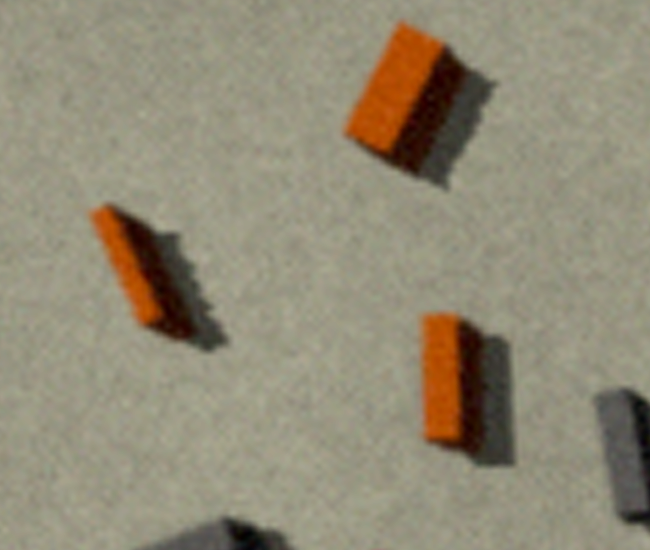

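View pics/B.png

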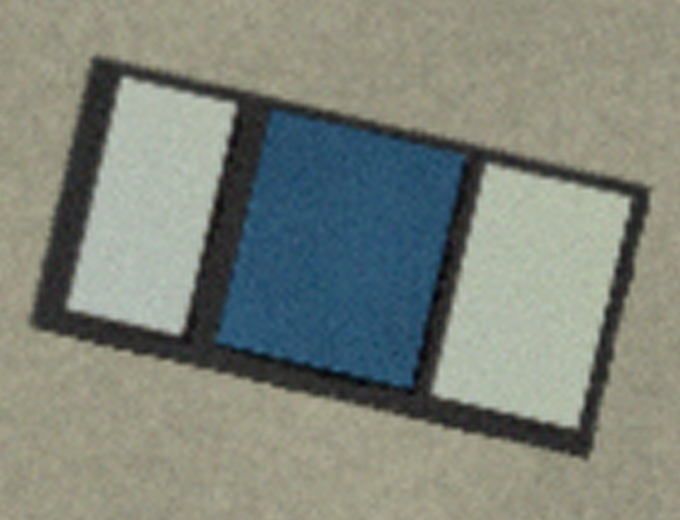

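The right-hand orange block, crop (442,380) = image (215,283), is about 36 px at 2.5 px/mm, so 14 mm thick. The upper one is about 20 mm and the left one about 9 mm. So (215,283) is spacer_14, and the grey and pink blocks are decoys. The wide gap is between the blue tile and the small white tile, on the left (+y) side. Now I'll fit the rectangles.

```bash
cat >> h.py <<'E'
def fit(img,n,z,rng,sel,s=4000):
    "rotated-rect fit of mask sel(bgr float) in rectified plane -> centre xy, sides, long-axis angle from +x (deg, ccw)"
    x0,x1,y0,y1=rng; A=rect(n,img,x0,x1,y0,y1,z,s).astype(float)
    m=sel(A).astype(np.uint8); m=cv2.morphologyEx(m,cv2.MORPH_OPEN,np.ones((9,9),np.uint8))
    k,l,st,_=cv2.connectedComponentsWithStats(m); i=1+np.argmax(st[1:,4]); 
    c=cv2.findContours((l==i).astype(np.uint8),0,1)[0][0]
    P=np.c_[x1-c[:,0,1]/s, y1-c[:,0,0]/s].astype(np.float32)
    q=cv2.boxPoints(cv2.minAreaRect(P)); e=[q[1]-q[0],q[2]-q[1]]; L=sorted(e,key=np.linalg.norm)
    v=L[1]*np.sign(L[1][0]); return q.mean(0).round(4),[round(float(np.linalg.norm(a))*1000,1) for a in L],round(float(np.degrees(np.arctan2(v[1],v[0]))),1), st[i,4]/s/s*1e6
orange=lambda A:(A[...,2]>95)&(A[...,0]<A[...,2]*.45)
blue=lambda A:(A[...,0]>A[...,2]*1.5)&(A[...,0]>45)
white=lambda A:(A.min(-1)>118)
E
python3 - <<'E'
from h import *
top=cv2.imread('pics/top0.png')
print('s14',fit(top,'top',.06,(.41,.49,.14,.22),orange))
print('s20',fit(top,'top',.06,(.52,.60,.16,.24),orange))
print('s9',fit(top,'top',.06,(.45,.53,.27,.34),orange))
print('blue',fit(top,'top',.028,(.45,.66,-.25,.03),blue))
print('whiteN',fit(top,'top',.022,(.45,.66,-.08,.04),white))
print('whiteW',fit(top,'top',.022,(.45,.66,-.28,-.13),white))
A=rect('top',top,.45,.66,-.25,.03,.022,1000); print(np.percentile(A[...,0],[50,90,98]),np.percentile(A[...,2],[50,90,98]))
# side-camera check: overlay predictions
side=cv2.imread('pics/side0.png')
print('side s14',fit(side,'side',.06,(.41,.49,.14,.22),orange))
print('side blue',fit(side,'side',.028,(.45,.66,-.25,.03),blue))
print(get_state()['joint_pos'])
from scipy.spatial.transform import Rotation as Ro
print(Ro.from_rotvec(get_state()['eef_rot']).as_matrix().round(3))
E
```

```text
s14 (array([0.4517, 0.1872], dtype=float32), [11.7, 47.8], 1.5, np.float64(491.125))
s20 (array([0.5676, 0.2056], dtype=float32), [18.4, 48.2], -26.8, np.float64(753.1875000000001))
s9 (array([0.4962, 0.3139], dtype=float32), [7.3, 47.3], 24.0, np.float64(255.06250000000003))
blue (array([ 0.5612, -0.1094], dtype=float32), [100.3, 119.8], -13.4, np.float64(11668.25))Traceback (most recent call last):
  File "<stdin>", line 7, in <module>
  File "h.py", line 17, in fit
    k,l,st,_=cv2.connectedComponentsWithStats(m); i=1+np.argmax(st[1:,4]);
                                                      ~~~~~~~~~^^^^^^^^^^
    return _wrapfunc(a, 'argmax', axis=axis, out=out, **kwds)
    return bound(*args, **kwds)
ValueError: attempt to get argmax of an empty sequence
```

```bash
sed -i 's/^orange=.*/orange=lambda A:(A[...,2]>75)\&(A[...,0]<A[...,2]*.6)/; s/^white=.*/white=lambda A:(A.min(-1)>85)/' h.py
python3 - <<'E'
from h import *
top=cv2.imread('pics/top0.png');side=cv2.imread('pics/side0.png')
A=rect('top',top,.52,.60,-.05,.03,.022,1000); print(np.percentile(A.min(-1),[2,20,50,70,98]))
print('s14',fit(top,'top',.06,(.41,.49,.14,.22),orange))
print('whiteN',fit(top,'top',.022,(.45,.68,-.08,.04),white))
print('whiteW',fit(top,'top',.022,(.42,.66,-.28,-.13),white))
print('side s14',fit(side,'side',.06,(.41,.49,.14,.22),orange))
print('side blue',fit(side,'side',.028,(.45,.66,-.25,.03),blue))
from scipy.spatial.transform import Rotation as Ro
print(Ro.from_rotvec(get_state()['eef_rot']).as_matrix().round(3))
E
```

```text
[ 18.98  27.    96.    97.   100.  ]
s14 (array([0.4515, 0.1871], dtype=float32), [15.1, 50.5], 0.4, np.float64(712.6875))
whiteN (array([ 0.5836, -0.0152], dtype=float32), [58.2, 117.9], -13.4, np.float64(6613.6875))
whiteW (array([ 0.5386, -0.2051], dtype=float32), [74.1, 118.0], -13.2, np.float64(8394.187499999998))
side s14 (array([0.4506, 0.1993], dtype=float32), [43.3, 50.9], 2.0, np.float64(2075.0))
side blue (array([ 0.5615, -0.1061], dtype=float32), [101.0, 119.4], -13.3, np.float64(11637.125))
[[-0.    -0.965  0.264]
 [-0.001  0.264  0.965]
 [-1.     0.    -0.001]]
```

The strip agrees between the cameras to about 3 mm: tile at (0.561,-0.108), tilt -13.4°, gap centre near (0.575,-0.052). I'm going above spacer_14 at (0.4515,0.187), turned about -16°.

```bash
python3 -m jog '[-1,0,0,0,-8, -1,0,0,0,-8, -1,0,-29.6,-37.2,0, -1,0,-29.6,-37.2,0, -1,0,-29.6,-37.2,0]' 40; python3 -m jog '[-1,0,-29.6,-37.2,0, -1,0,-29.6,-37.2,0, -1,0,-29.6,-37.2,0, -1,0,-29.6,-37.2,0, -1,0,-29.6,-37.2,0]'; python3 -m jog '[-1,0,-29.6,-37.2,0, -1,0,-29.6,-37.2,0, -1,0,0,0,0]'
python3 -c "
from h import *
from scipy.spatial.transform import Rotation as Ro
print(Ro.from_rotvec(get_state()['eef_rot']).as_matrix().round(3), get_state()['joint_pos'])"
```

```text
time_s: 0.6
tool_pos: [0.2422, 0.4428, 0.2308]
eef_rot: [-1.22, 1.203, 1.219]
wrist_force: [0.9, 0.3, 0.1]
finger_gap: 1.004
time_s: 1.1
tool_pos: [0.3928, 0.2582, 0.2312]
eef_rot: [-1.218, 1.203, 1.218]
wrist_force: [1.5, 0.4, 0.5]
finger_gap: 0.998
time_s: 1.4
tool_pos: [0.4547, 0.1823, 0.2307]
eef_rot: [-1.216, 1.207, 1.214]
wrist_force: [0.9, 1.4, -0.3]
finger_gap: 1.006
[[-0.    -1.    -0.008]
 [-0.001 -0.008  1.   ]
 [-1.     0.    -0.001]] [ 2.24792502e-01 -2.74240819e-02  1.62697559e+00 -1.23962504e-03
  1.54277021e+00 -1.35353416e+00]
```

```bash
python3 -m jog '[-1,40,3,4,0, -1,40,0,0,0, -1,0,0,0,0]'; python3 -m jog '[-1,40,0,0,0, -1,40,0,0,0, -1,40,0,0,0,-1,0,0,0,0]'
```

```text
time_s: 1.7
tool_pos: [0.4467, 0.1899, 0.1469]
eef_rot: [-1.216, 1.21, 1.223]
wrist_force: [-0.9, 0.3, 0.1]
finger_gap: 1.003
time_s: 2.1
tool_pos: [0.4473, 0.19, 0.0289]
eef_rot: [-1.217, 1.209, 1.222]
wrist_force: [0.5, 0.3, 0.1]
finger_gap: 1.001
```

```bash
python3 -m jog '[-1,0,-4,-3,0, -1,0,0,0,0, 0,0,0,0,0, 0,0,0,0,0, 1,0,0,0,0]' 40;python3 -m jog '[1,0,0,0,0, 1,0,0,0,0, 1,0,0,0,0, 1,0,0,0,0, 1,0,0,0,0]'
python3 - <<'E'
from h import *
cv2.imwrite('pics/g.png',np.hstack([cv2.resize(eyes.camera('side')[200:420,230:430,::-1],None,fx=1.8,fy=1.8),cv2.resize(eyes.camera('top')[200:320,150:260,::-1],None,fx=3.3,fy=3.3)]))
E
```

```text
time_s: 2.6
tool_pos: [0.4535, 0.1874, 0.0321]
eef_rot: [-1.219, 1.202, 1.218]
wrist_force: [0.3, 0.4, -0.5]
finger_gap: 0.512
time_s: 3.1
tool_pos: [0.4532, 0.1873, 0.0313]
eef_rot: [-1.218, 1.203, 1.218]
wrist_force: [-0.5, -0.7, 4.0]
finger_gap: 0.154
```

View pics/g.png

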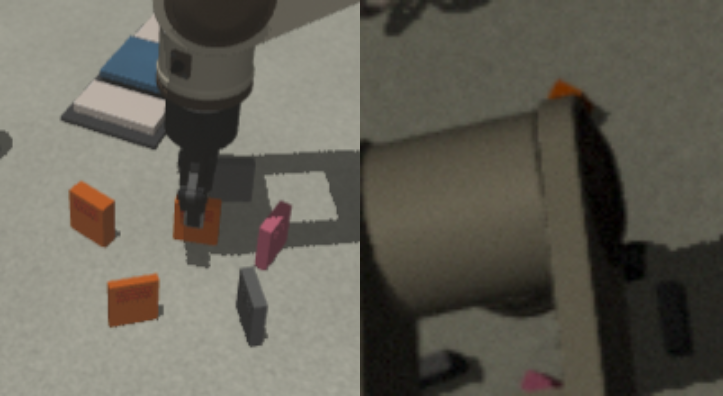

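The side view shows the 14 mm spacer (crop 197,220) held between the fingers with its neighbours untouched. The gap reading of 0.154 is about 13 mm, which fits. Next is lift and carry.

```bash
python3 -m jog '[1,-40,0,0,0, 1,-40,0,0,0, 1,-20,-20,-40,0, 1,0,-20,-40,0, 1,0,-20,-40,0]'; python3 -m jog '[1,0,-20,-40,0,1,0,-20,-40,0,1,0,-20,-40,0, 1,0,0,0,8, 1,0,0,0,5.9]';  python3 -m jog '[1,0,0,0,0,1,0,0,0,0,1,0,0,0,0]'
python3 - <<'E'
from h import *
from scipy.spatial.transform import Rotation as Ro
print(Ro.from_rotvec(get_state()['eef_rot']).as_matrix().round(3))
E
```

```text
time_s: 3.7
tool_pos: [0.5155, 0.0668, 0.1321]
eef_rot: [-1.22, 1.202, 1.218]
wrist_force: [0.3, 0.8, -1.4]
finger_gap: 0.152
time_s: 4.2
tool_pos: [0.5763, -0.0525, 0.1306]
eef_rot: [-1.032, 1.313, 1.033]
wrist_force: [0.2, 0.3, -1.7]
finger_gap: 0.156
time_s: 4.5
tool_pos: [0.5761, -0.0509, 0.1313]
eef_rot: [-1.04, 1.308, 1.04]
wrist_force: [0.6, -0.7, -0.0]
finger_gap: 0.156
[[-0.    -0.974  0.225]
 [-0.     0.225  0.974]
 [-1.     0.    -0.   ]]
```

```bash
python3 -m jog '[1,35,0,0,0, 1,29,0,0,0, 1,0,0,0,0, 1,0,0,0,0]'
python3 - <<'E'
from h import *
S=eyes.camera('side')[:,:,::-1];T=eyes.camera('top')[:,:,::-1]
cv2.imwrite('pics/s1.png',S);cv2.imwrite('pics/t1.png',T)
cv2.imwrite('pics/v1.png',np.hstack([cv2.resize(cv2.convertScaleAbs(S[190:290,250:370],alpha=1.5),None,fx=4,fy=4,interpolation=2),cv2.resize(cv2.convertScaleAbs(T[190:290,270:350],alpha=1.7),None,fx=4,fy=4,interpolation=2)]))
E
```

```text
time_s: 4.9
tool_pos: [0.5763, -0.051, 0.068]
eef_rot: [-1.039, 1.309, 1.039]
wrist_force: [0.4, 0.3, -0.3]
finger_gap: 0.154
```

View pics/v1.png

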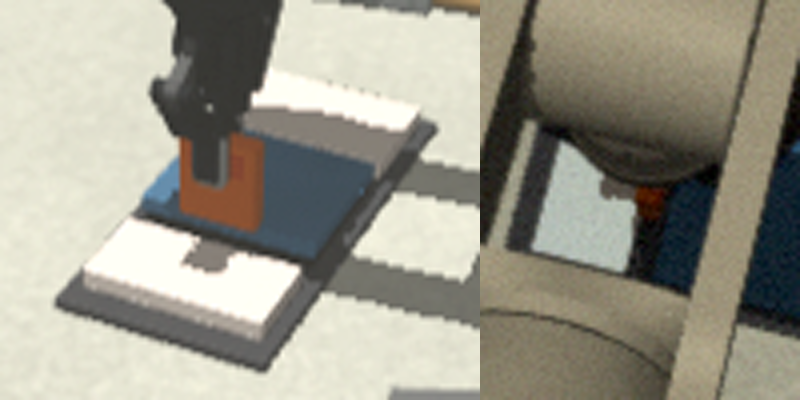

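The side crop shows the spacer hanging over the gap, with its lower front edge from crop (180,218) to (260,230). The top crop shows only a sliver of orange at (650,200). I'll measure the spacer's offset from the gap in the same camera.

Run:
```python
from h import *
S=cv2.imread('pics/s1.png');S0=cv2.imread('pics/side0.png');T0=cv2.imread('pics/top0.png')
print('sideN',fit(S0,'side',.022,(.45,.68,-.09,.06),lambda A:A.min(-1)>125), fit(S0,'side',.022,(.45,.68,-.09,.06),lambda A:A.min(-1)>105))
b=fit(S0,'side',.028,(.45,.66,-.25,.03),blue);print(b)
# rectified strip in tile axes at spacer-bottom height
a=np.radians(-13.4); ex=np.array([np.cos(a),np.sin(a)]); ey=np.array([-ex[1],ex[0]]); z=.0367
m=(S[...,2]>80)&(S[...,0]<S[...,2]*.6)
for nm,img,n in (('side',S,'side'),):
  for c,zz in (((.5615,-.1061),z),):
    for px in range(-16,26,4):
        l=np.arange(.03,.10,.0002); P=np.array(c)+px*1e-3*ex+l[:,None]*ey
        uv=proj(n,np.c_[P,0*l+zz]).astype(np.float32)
        v=cv2.remap(img,uv[None],None,1)[0].astype(float)
        o=(v[:,2]>65)&(v[:,0]<v[:,2]*.6)
        print(px, (l[o][-1]*1000).round(1) if o.any() else None)
# column extents of spacer bottom
for r in range(236,250,2): 
    c=np.where(m[r,280:330])[0]; print(r,c.min()+280 if len(c) else None,c.max()+280 if len(c) else None)
```

```text
sideN (array([ 0.6005, -0.0149], dtype=float32), [149.7, 159.0], 0.0, np.float64(10905.625)) (array([ 0.6001, -0.0149], dtype=float32), [149.7, 159.7], 0.0, np.float64(13342.5))
(array([ 0.5615, -0.1061], dtype=float32), [101.0, 119.4], -13.3, np.float64(11637.125))
-16 61.4
-12 61.0
-8 61.2
-4 61.4
0 61.4
4 61.6
8 61.0
12 61.4
16 61.4
20 61.6
24 61.2
236 295 313
238 295 313
240 295 313
242 296 313
244 302 313
246 309 313
248 None None
```

Run:
```python
from h import *
T=cv2.imread('pics/t1.png'); c=np.array([.5612,-.1094])
a=np.radians(-13.4); ex=np.array([np.cos(a),np.sin(a)]); ey=np.array([-ex[1],ex[0]])
l=np.arange(.044,.076,.001)
for z in (.0967,.05):
  for px in range(-36,-8,4):
    P=c+px*1e-3*ex+l[:,None]*ey; uv=proj('top',np.c_[P,0*l+z]).astype(np.float32)
    v=cv2.remap(T,uv[None],None,1)[0].astype(float); d=v[:,2]-v[:,0]
    print(z,px,' '.join('%d'%q for q in d), [(t*1000).round() for t in (l[d>15][[0,-1]] if (d>15).any() else [])])
print(l[0],l[-1])
cv2.imwrite('pics/t2.png',cv2.resize(cv2.convertScaleAbs(T[215:265,290:340],alpha=2.2),None,fx=10,fy=10,interpolation=2))
```

```text
0.0967 -36 -17 -14 -11 -6 -1 1 3 3 4 6 8 9 11 12 14 12 10 8 9 10 10 8 5 4 2 2 1 1 2 1 0 -3 []
0.0967 -32 -17 -16 -9 -4 -2 -1 5 13 21 23 23 24 27 29 28 28 28 27 25 21 17 10 4 1 2 1 1 1 2 2 2 2 [np.float64(52.0), np.float64(64.0)]
0.0967 -28 -14 -12 -10 -6 -2 5 11 17 20 23 26 30 30 28 26 26 26 27 28 28 25 23 18 13 9 5 3 3 4 5 6 7 [np.float64(51.0), np.float64(66.0)]
0.0967 -24 -13 -11 -9 -5 -2 1 8 16 25 30 36 39 41 43 44 43 43 44 44 46 47 45 43 33 22 14 12 10 9 9 9 8 [np.float64(51.0), np.float64(68.0)]
0.0967 -20 -13 -12 -10 -7 -3 1 6 13 21 27 34 42 42 41 40 40 40 42 43 44 44 43 38 33 25 17 10 9 8 7 7 8 [np.float64(52.0), np.float64(69.0)]
0.0967 -16 -15 -12 -8 -4 2 7 11 14 16 20 19 19 17 15 13 11 9 8 10 10 10 11 12 10 9 6 5 5 7 10 8 8 [np.float64(52.0), np.float64(56.0)]
0.0967 -12 -16 -17 -8 0 3 4 5 6 6 7 8 8 6 6 6 6 6 6 6 5 3 4 6 7 7 8 7 5 5 7 8 7 []
0.05 -36 -15 -15 -15 -13 -9 -4 -2 -1 0 0 -2 -1 1 0 -1 -3 -2 -1 0 3 6 6 6 5 3 0 0 1 1 2 2 1 []
0.05 -32 -16 -18 -17 -16 -12 -6 -1 -1 -2 -1 0 0 0 1 2 3 4 4 3 4 3 5 6 6 6 6 4 4 4 3 1 0 []
0.05 -28 -15 -17 -18 -15 -11 -7 -3 -1 1 3 5 8 10 12 13 14 15 16 14 11 11 11 11 9 8 5 3 2 1 1 1 1 [np.float64(61.0), np.float64(61.0)]
0.05 -24 -16 -16 -16 -18 -12 -6 -3 -1 2 9 17 22 23 23 26 27 28 28 28 28 27 25 22 18 12 6 2 1 0 1 2 2 [np.float64(54.0), np.float64(67.0)]
0.05 -20 -16 -16 -15 -13 -11 -7 -3 1 8 14 18 22 24 27 31 29 28 26 26 26 28 29 28 27 25 21 15 9 6 4 4 5 [np.float64(54.0), np.float64(69.0)]
0.05 -16 -13 -13 -13 -13 -10 -8 -4 -1 3 11 19 26 32 37 40 43 44 43 43 43 44 45 46 47 45 43 35 24 15 12 10 9 [np.float64(54.0), np.float64(71.0)]
0.05 -12 -15 -15 -14 -13 -11 -8 -5 -1 4 9 15 23 29 36 42 42 41 41 40 41 42 43 44 44 43 39 34 26 17 11 9 7 [np.float64(55.0), np.float64(72.0)]
0.044 0.07500000000000002
```

View pics/t2.png

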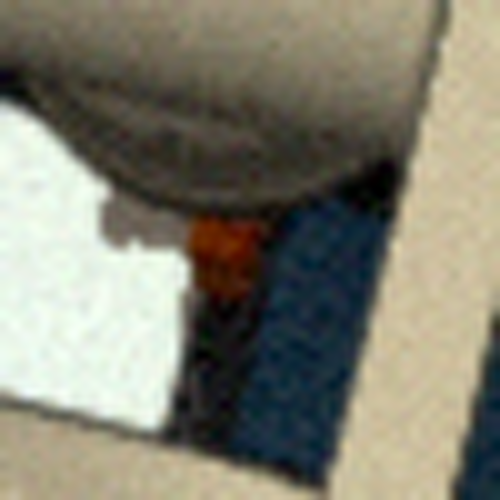

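The top view shows the orange (190–260 px) shifted about 1 mm toward the white tile relative to the gap. I'll nudge it about -0.8 mm and go down gently, watching the force.

```bash
python3 -m jog '[1,6,0,-0.8,0, 1,2,0,0,0, 1,2,0,0,0, 1,2,0,0,0, 1,0,0,0,0]'; python3 -m jog '[1,2,0,0,0, 1,2,0,0,0,1,0,0,0,0]'
```

```text
time_s: 5.5
tool_pos: [0.5759, -0.0519, 0.0551]
eef_rot: [-1.038, 1.31, 1.038]
wrist_force: [-0.5, -0.3, -0.0]
finger_gap: 0.159
time_s: 5.8
tool_pos: [0.5758, -0.0519, 0.051]
eef_rot: [-1.038, 1.31, 1.038]
wrist_force: [0.3, -0.4, -1.1]
finger_gap: 0.153
```

```bash
python3 -m jog '[1,3,0,0,0, 1,3,0,0,0, 1,2,0,0,0, 1,1,0,0,0, 1,0,0,0,0]'; python3 -m jog '[1,1,0,0,0, 1,1,0,0,0,1,0,0,0,0]'
```

```text
time_s: 6.3
tool_pos: [0.5759, -0.0519, 0.0421]
eef_rot: [-1.038, 1.31, 1.038]
wrist_force: [0.3, -1.0, -0.8]
finger_gap: 0.161
time_s: 6.6
tool_pos: [0.576, -0.052, 0.0402]
eef_rot: [-1.038, 1.309, 1.038]
wrist_force: [0.0, -2.0, -1.3]
finger_gap: 0.157
```

```bash
python3 -m jog '[1,0.7,0,0,0, 1,0,0,0,0, 0.5,0,0,0,0, 0.2,0,0,0,0, 0,0,0,0,0]'; python3 -m jog '[0,0,0,0,0, 0,0,0,0,0, 0,0,0,0,0, 0,-15,0,0,0, 0,-40,0,0,0]';python3 -m jog '[0,-40,0,0,0, 0,0,-50,0,0, 0,0,-50,0,0, 0,0,0,0,0]'
python3 - <<'E'
from h import *
S=eyes.camera('side')[:,:,::-1];T=eyes.camera('top')[:,:,::-1]
cv2.imwrite('pics/v2.png',np.hstack([cv2.resize(cv2.convertScaleAbs(S[190:290,250:370],alpha=1.5),None,fx=4,fy=4,interpolation=2),cv2.resize(cv2.convertScaleAbs(T[190:290,270:350],alpha=1.7),None,fx=4,fy=4,interpolation=2)]))
E
```

```text
time_s: 7.1
tool_pos: [0.576, -0.0519, 0.0396]
eef_rot: [-1.038, 1.309, 1.038]
wrist_force: [-0.6, 0.7, 0.4]
finger_gap: 0.498
time_s: 7.6
tool_pos: [0.5744, -0.0516, 0.0932]
eef_rot: [-1.035, 1.313, 1.042]
wrist_force: [0.5, -0.3, 0.3]
finger_gap: 0.501
time_s: 8.0
tool_pos: [0.6771, -0.0761, 0.1337]
eef_rot: [-1.038, 1.31, 1.037]
wrist_force: [-0.9, 0.8, -0.7]
finger_gap: 0.501
```

View pics/v2.png

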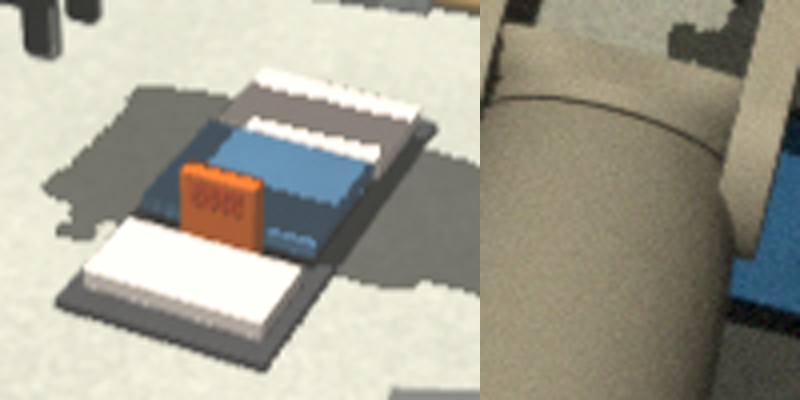

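The spacer stands upright in the wide gap at crop (220,208) and is released. The blue tile is free. Moving above the tile's middle, with the fingers shut.

```bash
python3 - <<'E'
from h import *
S=cv2.imread('pics/v2.png')
a=np.radians(-13.4); ex=np.array([np.cos(a),np.sin(a)]); ey=np.array([-ex[1],ex[0]])
c=np.array([.5758,-.0519])
for z in (.068,.074):
  print(z,[((proj('side',[*(c+sx*.025*ex+sy*.007*ey),z])[0]-[250,190])*4).round() for sx in(-1,1) for sy in (-1,1)])
E
python3 -m jog '[1,0,35,-21.7,0, 1,0,35,-21.7,0, 1,0,35.6,-21.7,0, 1,0,0,0,0, 1,0,0,0,0]' 40; python3 -m jog '[1,40,0,0,0, 1,40,0,0,0, 1,12,0,0,0, 1,0,0,0,0, 1,0,0,0,0]'
```

```text
0.068 [array([260., 177.]), array([250., 189.]), array([186., 157.]), array([176., 168.])]
0.074 [array([260., 169.]), array([250., 181.]), array([186., 148.]), array([176., 160.])]
time_s: 8.6
tool_pos: [0.555, -0.1141, 0.1362]
eef_rot: [-1.039, 1.308, 1.036]
wrist_force: [0.5, 0.2, 0.9]
finger_gap: -0.001
time_s: 9.1
tool_pos: [0.5567, -0.1141, 0.0443]
eef_rot: [-1.039, 1.308, 1.037]
wrist_force: [0.8, 0.4, -0.0]
finger_gap: 0.002
```

Projected corners for "fully down" match the picture. Pressing now.

```bash
python3 -m jog '[1,12,0,0,0, 1,4,0,0,0, 1,2,0,0,0, 1,2,0,0,0, 1,0,0,0,0]'; python3 -m jog '[1,1,0,0,0, 1,1,0,0,0, 1,0,0,0,0, 1,0,0,0,0]'
```

```text
time_s: 9.6
tool_pos: [0.556, -0.1141, 0.023]
eef_rot: [-1.039, 1.309, 1.037]
wrist_force: [0.4, 0.9, 5.9]
finger_gap: -0.002
time_s: 10.0
tool_pos: [0.5561, -0.1141, 0.0219]
eef_rot: [-1.039, 1.309, 1.037]
wrist_force: [-4.5, 1.6, 17.3]
finger_gap: -0.001
```

```bash
python3 -m jog '[1,0.3,0,0,0, 1,0,0,0,0, 1,0,0,0,0, 1,0,0,0,0]'
python3 - <<'E'
from h import *
S=eyes.camera('side')[:,:,::-1]
cv2.imwrite('pics/v3.png',cv2.resize(cv2.convertScaleAbs(S[170:350,230:410],alpha=1.5),None,fx=3,fy=3,interpolation=2))
E
```

```text
time_s: 10.4
tool_pos: [0.5561, -0.1141, 0.0219]
eef_rot: [-1.039, 1.309, 1.037]
wrist_force: [-7.0, 3.5, 22.1]
finger_gap: -0.002
```

View pics/v3.png

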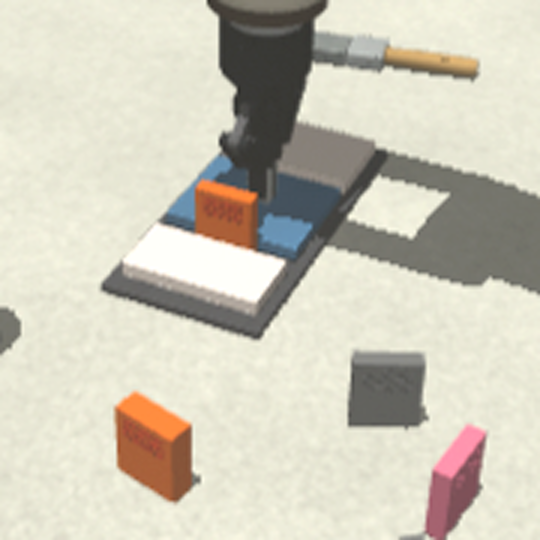

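The tile is pressed flush with the fingertips near its middle. The spacer stands in the gap at crop (226,215), clear of the gripper, and everything else in this view is in place.

```bash
python3 -c "
from workcell import finish_job; print(finish_job())"
```

```text
the job is handed in; nothing more can be done
None
```

The job is handed in, at about 10.5 s of the 54 s allowed. I put the 14 mm spacer in the wide gap, let go of it, and then pressed the blue tile down to its stop with the shut fingertips. No verdict was reported.

**Last checks**
- **Tile:** the fingertips read z = 21.9 mm, against 22 mm for flush. They push with about 22 N, roughly 8 mm from the estimated tile middle.
- **Spacer:** it went in with no more than about 2 N of sideways force. After release, its top corners matched the "fully down" projection to about 1–2 pixels. In the last picture it stands upright and clear of the gripper.
- **Other objects:** the last crop shows the 20 mm spacer and the brush in place. The 9 mm spacer, soap dispenser and mug are outside it. I never moved close to those three, but I did not re-measure their positions.

**Disagreement:** the two cameras differed by about 3 mm on the strip's y position, and on which way to nudge the spacer before insertion. I went with the top view's direction and moved 0.8 mm, and the spacer slid in cleanly.

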